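Put the spacers away in the slotted rack

ROBOT

A 6-joint arm with a two-finger parallel gripper is mounted at the origin on a cart in front of the work surface, level with it; the furniture and walls round the work are solid. World frame = base frame: x ahead of the robot, y to its left, z up, the work surface at z = 0. Lengths are in mm, angles in rad, forces in N, time in s.
With the tool pointing down it reaches from about 375 to 900 mm from the base axis. Payload 3.1 kg.
Tool frame: the origin (TCP) lies midway between the tips of the shut fingers; the grasp point (between the pads) lies 19 mm behind it; z points along the fingers, y is the line along which they close (so a half turn about z gives the same grasp; the last joint's range is limited). The gripper opens to 85 mm and grips with 20 to 120 N. Pads are 22 mm wide; open, the fingers measure 114 mm over their backs; the gripper's body (76 mm by 85 mm) begins 54 mm behind the grasp point. The pads swing forward as they close: fully open they stand 13 mm farther back than shut.
Start: joints at [-1.417, 0.527, 1.433, -0, 1.181, -0.178], TCP at [204.204, -590.675, 231.31] pointing down, gripper open.
Joint ranges: [-3.08, 3.08], [-0.75, 2.2], [0.22, 2.44], [-1.43, 4.57], [0, 2.65], [-2.85, 2.85]. Speed limits (rad/s): [2.79, 2.79, 3.14, 3.14, 3.14, 3.14].

INTERFACE

Orientations are given as a unit quaternion [w, x, y, z].
In Python, from bench import ctrl gives the robot as it stands.
- The arm moves only by the tool step_arm, never from a script. Its argument "series" is a list that holds one entry, the list of rows, each a list of 5 numbers: the shift along the tool's x, y, z in cm, then the turn about the tool's z in rad, then the finger opening in cm, from 0 to 8.54. A call has exactly 8 rows; each row shifts and turns the commanded pose from where the row before left it, along the tool's axes as they then stand; what a row does not reach is not made up. A row lasts 1/8 s, in which the tool goes at most 62.5 mm and 10.7 degrees, less where a joint would pass 70% of its speed; a pose out of reach is approached as far as the arm can. A call is refused whole if a number of a shift passes 6.25 or a number of a turn 0.188, either way. A call with a gripper value outside its range is refused whole. The fingers move at their own pace and stop on an object; "grip_force" is the grip in N (left out, the last holds). Time passes only in rows, so rows that do not move let the fingers close, or fill a call up. It gives the time, the measured TCP pose, the force, the opening and the grip force at its end, in the units of the state.
- ctrl.get_obs(): the state, without advancing time (a new reading comes with each control period).
- ctrl.grab_frame(name): name is "side" or "top" or "wrist"; returns (picture, depth): 384x512x3 uint8, blue, green, red; 384x512 float32, mm along the optical axis (not along the pixel's ray), 0 where there is no reading.
- ctrl.get_calibration(name): a dict with "fx", "fy", "cx", "cy" (pixels), "R" (3x3) and "t" (3): a world point X has camera coordinates R X + t; the wrist camera has in their place "mount" (4x4, takes a point from camera to tool coordinates, whose origin is the TCP and whose axes are the flange's). Camera axes: x right, y down, z forward; pixel columns grow to the right and rows downward; lengths in mm; the calibration is good to about 2 mm. A picture is of the moment at which its call begins: read the wrist's pose just before it. get_calibration takes no time and is no camera call.
- ctrl.hand_in(): hands the job in; it is judged then, once.
The state is a dict: "time": time; "qpos": joint angles; "dq": joint speeds; "joint_torque": joint torques, N m; "tool_pos": TCP position; "ee_rot": TCP orientation; "force": force on the tool from outside, world axes, zero at the start; "wrist_torque": the same for the moment, N m; "width": finger opening in mm; "finger_force": force on a finger pad.
Only numpy, scipy, OpenCV 4.12 (cv2) and the standard library are available. Lean on these libraries where they do the work, as an engineer would, in place of code of your own. Each camera call takes 0.05 s, during which the arm holds its last target. There are 200 camera calls.

TASK

Put the two wooden spacer blocks that stand on end on the bench away in the slotted wooden rack. The rack's three slots get narrower along the row: each spacer goes, upright and all the way down, into the narrowest slot that takes its thickness, so the widest slot stays empty.

Things in the scene. Friction and masses are not known exactly. Their poses are not given: they have to be found in the camera images.
- rack: Wooden rack fixed to the bench, 100 (x) x 225 (y) x 54 mm high; origin: centre of its underside. Three open-topped slots, centred at x = 0, run 80 mm along x with closed ends: widest at y = +69 mm (47 mm wide), middle at y = -12 (35 wide), narrowest at y = -81 (23 wide). Slot floors at z = 10 mm. Mouths flare: from those widths at z = 40 mm to 16 mm wider at the top, z = 54.
- spacer_thin: A plain light-wood spacer block standing on end on the bench, 56 mm (its x) by 18 mm thick (its y) by 100 mm tall (its z), with rounded edges and a small dark hanging hole through the thickness near the top. Origin at the centre of its underside. The 18 mm block belongs in the narrowest slot (23 mm).
- spacer_thick: A plain light-wood spacer block standing on end on the bench, 56 mm (its x) by 30 mm thick (its y) by 100 mm tall (its z), with rounded edges and a small dark hanging hole through the thickness near the top. Origin at the centre of its underside. The 30 mm block belongs in the middle slot (35 mm).
Mind the look-alikes: they are no part of the job. What is shaped like the spacer_thick but blue or green is not meant.

How it is judged (in metres and radians):
At the end, for the whole second after the job is handed in: The 18 mm spacer stands in the narrowest slot and the 30 mm spacer in the middle slot, each down on the slot floor (underside within 6 mm of it), its foot within 9 mm of the slot's centre line and 18 mm of its mid-length, upright within 15 degrees and at rest (y of spacer_thin in the frame of rack between -0.09 and -0.072 m and x of spacer_thin in the frame of rack between -0.018 and 0.018 m and z of spacer_thin in the frame of rack between 0.005 and 0.016 m and angle between each of spacer_thin, spacer_thick's own z axis and vertical below 0.26 rad and linear speed of each of spacer_thin, spacer_thick below 0.02 m/s and y of spacer_thick in the frame of rack between -0.021 and -0.003 m and x of spacer_thick in the frame of rack between -0.018 and 0.018 m and z of spacer_thick in the frame of rack between 0.005 and 0.016 m); the robot touches nothing.
It also fails if it takes over 66 s, if anything falls off the work surface, if the arm or the gripper's body presses on something with over 40 N, if the wrist force passes 120 N, or if a joint passes its speed limit or range.

## Working session

There is one attempt and no reset: what is moved stays moved. The work goes in short steps, Python scripts to look and compute and a tool call to move; the robot and the scene stay as the last step left them, time stands still between calls to the robot, and variables do not carry over. Pictures are saved under pics/ and viewed, at most 10 in all, crops included, and the job is handed in when it is done.

Besides the shell and the picture viewer there is one more tool, called after "Call:" as name([rows], argument=value, ...), one row to a line, values as JSON. step_arm: Moves the arm, as the interface text tells. Its arguments: {"type":"object","properties":{"series":{"type":"array","items":{"type":"array","items":{"type":"array","items":{"type":"number"}}}},"grip_force":{"type":"number"}},"required":["series"]}

```bash
mkdir -p pics
cat > h.py <<'E'
import numpy as np, cv2
from bench import ctrl
def cal(n):
    c=ctrl.get_calibration(n); return c
def cloud(n):
    o=ctrl.get_obs(); im,d=ctrl.grab_frame(n); c=cal(n)
    v,u=np.mgrid[:384,:512]
    P=np.stack([(u-c['cx'])/c['fx']*d,(v-c['cy'])/c['fy']*d,d],-1).astype(float)
    if 'R' in c: W=(P-np.array(c['t']))@np.array(c['R'])
    else:
        M=np.array(c['mount']); T=P@M[:3,:3].T+M[:3,3]
        from scipy.spatial.transform import Rotation as Ro
        w,x,y,z=o['ee_rot']; W=Ro.from_quat([x,y,z,w]).apply(T.reshape(-1,3)).reshape(T.shape)+np.array(o['tool_pos'])
    W[d<=0]=np.nan
    return im,W
E
python3 - <<'E'
from h import *
a,W=cloud('top'); b,V=cloud('side')
np.savez('/tmp/c.npz',a=a,W=W,b=b,V=V)
cv2.imwrite('pics/top.png',a); cv2.imwrite('pics/side.png',b)
o=ctrl.get_obs(); print(o)
for n in('top','side','wrist'): print(ctrl.get_calibration(n))
E
```

```text
{'time': 0.1, 'qpos': array([-1.41650355e+00,  5.28343260e-01,  1.43382360e+00,  1.79468609e-05,
        1.18141106e+00, -1.78511123e-01]), 'dq': array([ 0.00160666, -0.00073473, -0.00289667,  0.0005925 , -0.00104909,
       -0.00075574]), 'joint_torque': array([ 1.69179493e-04, -4.43304133e+01, -1.78586286e+01, -3.19788378e-04,
        3.85724838e-03,  9.36288274e-06]), 'tool_pos': array([ 204.10527299, -590.02404274,  230.43415623]), 'ee_rot': array([-9.92461225e-04,  9.86187192e-01,  1.65631629e-01,  2.03173981e-05]), 'force': array([ 0.22023229, -0.02001215, -1.29134606]), 'wrist_torque': array([ 0.01191332,  0.05467737, -0.03549881]), 'finger_force': 0.0, 'width': 85.34825511616174}
{'fx': 367.0142558345394, 'fy': 367.0142558345394, 'cx': 258.1427510786407, 'cy': 189.1573969987511, 'R': array([[ 0.01725466, -0.99969644,  0.01758705],
       [-0.99706915, -0.01851522, -0.07423131],
       [ 0.0745344 , -0.01625467, -0.99708596]]), 't': array([-35.77907873, 482.37883509, 838.36901463])}
{'fx': 377.3652071589928, 'fy': 377.3652071589928, 'cx': 255.04466894255216, 'cy': 189.27310709574238, 'R': array([[-0.95314274, -0.30153595,  0.02439243],
       [-0.14875472,  0.39694114, -0.90570954],
       [ 0.26342163, -0.86689896, -0.42319646]]), 't': array([449.39039295, 123.6455242 , 734.83107965])}
{'fx': 275.51033316800033, 'fy': 275.51033316800033, 'cx': 255.5768392418381, 'cy': 191.8220951200507, 'mount': array([[ 3.52862754e-04, -9.54460044e-01, -2.98338565e-01,
         7.66536504e+01],
       [ 9.99999518e-01,  6.10125541e-04, -7.69186067e-04,
        -5.12288398e-01],
       [ 9.16181346e-04, -2.98338149e-01,  9.54459800e-01,
        -1.43871565e+02],
       [ 0.00000000e+00,  0.00000000e+00,  0.00000000e+00,
         1.00000000e+00]])}
```

View pics/top.png

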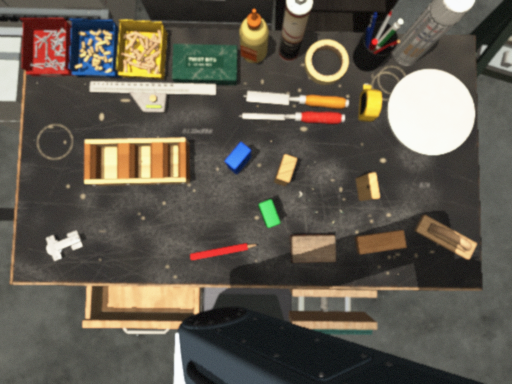

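View pics/side.png

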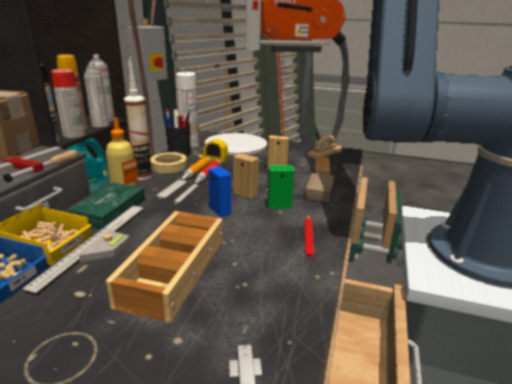

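The top view shows the rack at about (135,160) and wood blocks at (287,168) and (369,186). The blue block at (238,157) and the green one at (270,212) are the look-alikes. Next I'll measure the block tops and the rack.

Run:
```python
from h import *
f=np.load('/tmp/c.npz'); a,W=f['a'],f['W']
def roi(n,u0,u1,v0,v1,z0,z1):
    m=np.zeros(W.shape[:2],bool); m[v0:v1,u0:u1]=1
    m&=(W[...,2]>z0)&(W[...,2]<z1)
    p=W[m]; r=cv2.minAreaRect(p[:,:2].astype(np.float32)); print(n,len(p),r,p[:,2].mean().round(1)); return r
for n,b in dict(A=(270,305,148,190),B=(350,388,165,207),blue=(220,258,135,180),green=(252,288,192,235)).items():
    roi(n,*b,92,108)
r=roi('rack',75,195,130,192,46,62)
np.set_printoptions(linewidth=200,suppress=True)
print(np.c_[np.arange(80,192,1),W[158,80:192,1:].round(0)][:, :].astype(int).tolist())
```

```text
A 372 ((522.7992553710938, -85.60951232910156), (29.54732894897461, 55.78928756713867), 72.18683624267578) 100.1
B 238 ((489.0234375, -271.4437255859375), (55.69139099121094, 18.055139541625977), 9.623370170593262) 99.8
blue 372 ((547.8327026367188, 18.67833709716797), (30.004323959350586, 56.06880569458008), 51.606014251708984) 99.9
green 376 ((426.2366027832031, -50.59853744506836), (55.89788818359375, 29.956235885620117), 21.9909725189209) 100.2
rack 2566 ((539.79345703125, 249.63412475585938), (100.53182983398438, 225.2067108154297), 2.2790238857269287) 52.9
[[80, 398, 0], [81, 395, 0], [82, 393, -1], [83, 389, 2], [84, 387, 3], [85, 361, 54], [86, 359, 54], [87, 356, 55], [88, 355, 52], [89, 352, 55], [90, 351, 51], [91, 348, 54], [92, 347, 51], [93, 346, 47], [94, 344, 48], [95, 343, 44], [96, 342, 41], [97, 343, 35], [98, 342, 31], [99, 343, 23], [100, 344, 15], [101, 342, 15], [102, 341, 11], [103, 339, 10], [104, 338, 8], [105, 335, 10], [106, 333, 7], [107, 331, 8], [108, 328, 10], [109, 325, 11], [110, 323, 11], [111, 320, 12], [112, 319, 8], [113, 316, 10], [114, 313, 10]
[... 521 characters left out ...]
], [148, 234, 11], [149, 231, 11], [150, 221, 39], [151, 216, 50], [152, 212, 54], [153, 210, 53], [154, 208, 55], [155, 206, 54], [156, 204, 52], [157, 201, 54], [158, 199, 54], [159, 197, 54], [160, 195, 52], [161, 193, 53], [162, 190, 53], [163, 188, 53], [164, 187, 50], [165, 185, 48], [166, 183, 45], [167, 182, 42], [168, 181, 35], [169, 181, 25], [170, 181, 15], [171, 179, 13], [172, 177, 12], [173, 175, 9], [174, 172, 11], [175, 171, 7], [176, 169, 6], [177, 165, 12], [178, 157, 43], [179, 153, 51], [180, 150, 55], [181, 148, 54], [182, 145, 56], [183, 143, 54], [184, 141, 56], [185, 139, 54], [186, 138, 45], [187, 137, 37], [188, 138, 19], [189, 138, 6], [190, 137, 1], [191, 134, 0]]
```

Call:
step_arm([
  [[0,0,0,0.165,6],[4.4,-3.5,0,0,6],[4.4,-3.5,0,0,6],[4.4,-3.5,0,0,6],[4.4,-3.5,0,0,6],[4.4,-3.5,0,0,6],[4.4,-3.5,0,0,6],[4.4,-3.5,0,0,6]],
], grip_force=50)

```text
time: 1.1
tool_pos: [467.8, -296.1, 231.0]
ee_rot: [-0.0, 0.996, 0.084, -0.0]
force: [0.6, -0.7, 0.6]
width: 60.1
finger_force: 0.0
```

```bash
cat > go.py <<'E'
# usage: go.py x y z phi_deg : remaining move, tool axes after turning
import sys; from h import *
x,y,z,p=map(float,sys.argv[1:]); o=ctrl.get_obs(); w,a,b,c=o['ee_rot']; phi=2*np.arctan2(b,a); T=o['tool_pos']
phi=(phi+np.pi)%(2*np.pi)-np.pi
P=np.deg2rad(p); d=np.array([x,y,z])-T
print('t',o['time'],'pos',T.round(1),'phi',np.rad2deg(phi).round(2),'w',o['width'].round(1),'F',o['force'].round(1),'turn',(phi-P).round(4))
for n,q in(('before-turn',phi),('after-turn',P)): print(n,'cm',((d[0]*np.cos(q)+d[1]*np.sin(q))/10).round(2),((d[0]*np.sin(q)-d[1]*np.cos(q))/10).round(2),(-d[2]/10).round(2))
E
python3 go.py 489 -271.4 60 9.6
```

```text
Traceback (most recent call last):
  File "go.py", line 6, in <module>
    print('t',o['time'],'pos',T.round(1),'phi',np.rad2deg(phi).round(2),'w',o['width'].round(1),'F',o['force'].round(1),'turn',(phi-P).round(4))
                                                                            ^^^^^^^^^^^^^^^^
AttributeError: 'float' object has no attribute 'round'
```

```bash
sed -i "s/o\['width'\].round(1)/round(o['width'],1)/" go.py; python3 go.py 489 -271.4 60 9.6
```

```text
t 1.1 pos [ 467.8 -296.1  231. ] phi 9.6 w 60.1 F [ 0.6 -0.7  0.6] turn 0.0001
before-turn cm 2.5 -2.08 17.1
after-turn cm 2.5 -2.08 17.1
```

Call:
step_arm([
  [[2.5,-2.1,0,0,6],[0,0,0,0,6],[0,0,4,0,6],[0,0,4,0,6],[0,0,4,0,6],[0,0,3,0,6],[0,0,0,0,6],[0,0,0,0,6]],
])

```text
time: 2.1
tool_pos: [488.3, -273.9, 82.1]
ee_rot: [0.001, 0.997, 0.083, 0.0]
force: [-0.9, -0.6, 0.3]
width: 59.7
finger_force: 0.0
```

```bash
python3 go.py 489 -271.4 60 9.6
python3 - <<'E'
from h import *
im,W=cloud('wrist'); cv2.imwrite('pics/w1.png',im)
E
```

```text
t 2.1 pos [ 488.3 -273.9   82.1] phi 9.57 w 59.7 F [-0.9 -0.6  0.3] turn -0.0005
before-turn cm 0.11 -0.23 2.21
after-turn cm 0.11 -0.23 2.21
```

View pics/w1.png

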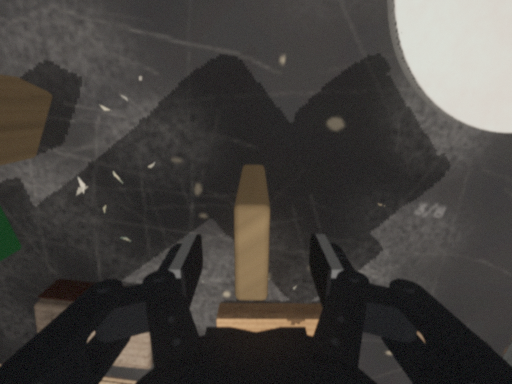

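The thin block (columns 235–270) sits centred between the open fingers (columns 200–312). I'll finish descending, then close.

Call:
step_arm([
  [[0.1,-0.2,2.2,0,6],[0,0,0,0,6],[0,0,0,0,1],[0,0,0,0,1],[0,0,0,0,1],[0,0,0,0,1],[0,0,0,0,1],[0,0,0,0,1]],
])

```text
time: 3.15
tool_pos: [489.4, -271.2, 60.4]
ee_rot: [0.001, 0.996, 0.084, 0.001]
force: [0.1, -0.0, 7.3]
width: 17.5
finger_force: 49.5
```

```bash
python3 go.py 543 168.7 215 2.28
```

```text
t 3.15 pos [ 489.4 -271.2   60.4] phi 9.62 w 17.5 F [ 0.1 -0.   7.3] turn 0.1281
before-turn cm 12.64 -42.48 -15.46
after-turn cm 7.11 -43.74 -15.46
```

Call:
step_arm([
  [[0,0,-2,0,1],[0,0,-3.5,0,1],[0,0,-3.5,0,1],[0,0,-3.5,0,1],[0,0,-3.5,0.128,1],[0.6,-3,0,0,1],[0.6,-4,0,0,1],[0.6,-4,0,0,1]],
])

```text
time: 4.15
tool_pos: [502.0, -158.9, 219.2]
ee_rot: [-0.0, 1.0, 0.019, -0.0]
force: [0.9, 0.5, -0.7]
width: 17.7
finger_force: 48.9
```

Call:
step_arm([
  [[0.7,-4,0,0,1],[0.7,-4,0,0,1],[0.7,-4,0,0,1],[0.7,-4,0,0,1],[0.7,-4,0,0,1],[0.6,-4,0,0,1],[0.6,-3,0,0,1],[0.6,-2,0,0,1]],
])

```text
time: 5.15
tool_pos: [543.4, 133.2, 219.0]
ee_rot: [0.0, 1.0, 0.021, -0.0]
force: [-0.1, 0.1, -0.3]
width: 17.7
finger_force: 48.9
```

```bash
python3 go.py 543 168.7 215 2.28
```

```text
t 5.15 pos [543.4 133.2 219. ] phi 2.35 w 17.7 F [-0.1  0.1 -0.3] turn 0.0013
before-turn cm 0.11 -3.55 0.4
after-turn cm 0.1 -3.55 0.4
```

Call:
step_arm([
  [[0,-2,0,0,1],[0,-1.3,0,0,1],[0,0,3,0,1],[0,0,3,0,1],[0,0,2,0,1],[0,0,0,0,1],[0,0,0,0,1],[0,0,0,0,1]],
])

```text
time: 6.15
tool_pos: [543.3, 164.8, 140.5]
ee_rot: [-0.0, 1.0, 0.02, 0.001]
force: [-0.6, -0.4, -0.7]
width: 17.9
finger_force: 48.9
```

```bash
python3 go.py 543 168.7 70 2.28
python3 - <<'E'
from h import *
im,W=cloud('wrist'); im2,V=cloud('side'); cv2.imwrite('pics/w2.png',np.hstack([im[:,56:456],im2[100:,50:450].repeat(1,0) if 0 else cv2.resize(im2[120:312,60:260],(400,384))]))
E
```

```text
t 6.15 pos [543.3 164.8 140.5] phi 2.27 w 17.9 F [-0.6 -0.4 -0.7] turn -0.0001
before-turn cm -0.01 -0.39 7.05
after-turn cm -0.01 -0.39 7.05
```

View pics/w2.png

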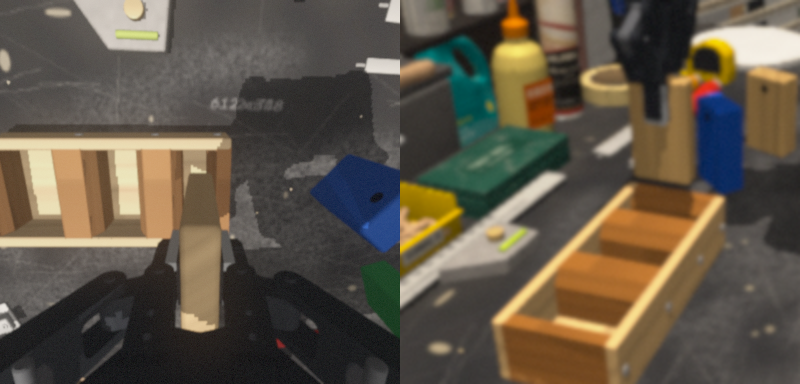

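The block hangs over the narrow slot, and the wrist view shows it centred between the slot's end walls. I'll shift it 4 mm and lower it.

Call:
step_arm([
  [[0,-0.4,0,0,1],[0,0,1,0,1],[0,0,1,0,1],[0,0,1,0,1],[0,0,1,0,1],[0,0,0.5,0,1],[0,0,0,0,1],[0,0,0,0,1]],
])

```text
time: 7.25
tool_pos: [542.6, 168.8, 94.5]
ee_rot: [-0.0, 1.0, 0.02, 0.0]
force: [0.0, 0.9, -1.1]
width: 17.6
finger_force: 48.9
```

```bash
python3 go.py 543 168.7 70 2.28
```

```text
t 7.25 pos [542.6 168.8  94.5] phi 2.28 w 17.6 F [ 0.   0.9 -1.1] turn -0.0
before-turn cm 0.04 0.02 2.45
after-turn cm 0.04 0.02 2.45
```

No contact force, so I'll go on down and stop 2 mm above the floor before releasing gently.

Call:
step_arm([
  [[0,0,0.7,0,1],[0,0,0.7,0,1],[0,0,0.5,0,1],[0,0,0.4,0,1],[0,0,0,0,1],[0,0,0,0,1],[0,0,0,0,1],[0,0,0,0,1]],
])

```text
time: 8.25
tool_pos: [542.4, 168.8, 71.5]
ee_rot: [-0.0, 1.0, 0.02, 0.0]
force: [-0.5, -0.3, -0.6]
width: 17.6
finger_force: 48.9
```

Call:
step_arm([
  [[0,0,0.1,0,1.8],[0,0,0,0,4.5],[0,0,0,0,4.5],[0,0,0,0,4.5],[0,0,-2,0,4.5],[0,0,-4,0,4.5],[0,0,-4,0,4.5],[0,0,-4,0,4.5]],
])

```text
time: 9.25
tool_pos: [542.1, 168.8, 211.5]
ee_rot: [0.0, 1.0, 0.02, -0.0]
force: [0.4, -0.3, -0.2]
width: 45.2
finger_force: 0.0
```

```bash
python3 go.py 522.8 -85.6 60 -17.8
```

```text
t 9.25 pos [542.1 168.8 211.5] phi 2.28 w 45.2 F [ 0.4 -0.3 -0.2] turn 0.3505
before-turn cm -2.94 25.34 15.15
after-turn cm 5.94 24.81 15.15
```

Call:
step_arm([
  [[0,0,0,0.175,6],[0,0,0,0.175,6],[1,4,0,0,6],[1,4.5,0,0,6],[1,4.5,0,0,6],[1,4.5,0,0,6],[1,4.3,0,0,6],[0.9,3,0,0,6]],
])

```text
time: 10.25
tool_pos: [522.4, -87.2, 210.4]
ee_rot: [0.0, 0.988, -0.155, 0.0]
force: [0.6, -0.0, -0.0]
width: 60.2
finger_force: 0.0
```

Call:
step_arm([
  [[0,0,0,0,6],[0,0,3,0,6],[0,0,4,0,6],[0,0,4,0,6],[0,0,2,0,6],[0,0,0,0,6],[0,0,0,0,6],[0,0,0,0,6]],
])

```text
time: 11.25
tool_pos: [523.6, -85.3, 81.5]
ee_rot: [0.0, 0.988, -0.154, 0.001]
force: [-1.4, 0.4, 0.7]
width: 60.1
finger_force: 0.0
```

```bash
python3 go.py 522.8 -85.6 60 -17.8
python3 - <<'E'
from h import *
im,W=cloud('wrist'); im2,V=cloud('side'); cv2.imwrite('pics/w3.png',np.hstack([im[:,56:456],cv2.resize(im2[120:312,60:260],(400,384))]))
m=np.zeros(V.shape[:2],bool); m[:,:300]=1
p=V[m&(np.abs(V[...,0]-543)<45)&(np.abs(V[...,1]-168.7)<25)&(V[...,2]>70)]
print(len(p),np.nanmin(p,0),np.nanmax(p,0))
E
```

```text
t 11.25 pos [523.6 -85.3  81.5] phi -17.75 w 60.1 F [-1.4  0.4  0.7] turn 0.0009
before-turn cm -0.07 0.05 2.15
after-turn cm -0.07 0.05 2.15
707 [514.09280477 160.4853243   70.13967679] [569.9897233  180.59292279 110.90125247]
```

View pics/w3.png

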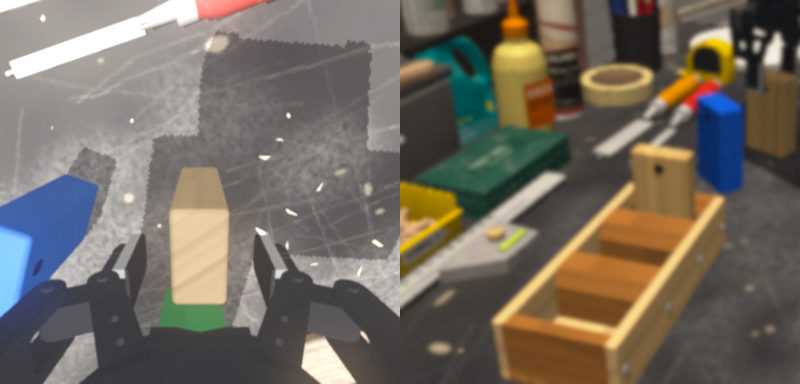

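The thin spacer stands upright in the narrow slot with its top at about z=110. The thick block (columns 170–228) is centred between the fingers. Next I'll grasp it.

Call:
step_arm([
  [[0,0,2.1,0,6],[0,0,0,0,6],[0,0,0,0,2.2],[0,0,0,0,2.2],[0,0,0,0,2.2],[0,0,0,0,2.2],[0,0,0,0,2.2],[0,0,0,0,2.2]],
])

```text
time: 12.35
tool_pos: [523.3, -85.5, 60.0]
ee_rot: [0.0, 0.988, -0.154, 0.001]
force: [-1.2, 0.3, 6.5]
width: 29.5
finger_force: 49.9
```

```bash
python3 go.py 540.3 237.6 225 2.28
```

```text
t 12.35 pos [523.3 -85.5  60. ] phi -17.77 w 29.5 F [-1.2  0.3  6.5] turn -0.3499
before-turn cm -8.24 -31.29 -16.5
after-turn cm 2.99 -32.22 -16.5
```

Call:
step_arm([
  [[0,0,-2,0,2.2],[0,0,-3.5,0,2.2],[0,0,-3.5,0,2.2],[0,0,-4,0,2.2],[0,0,-4,0,2.2],[0,0,0,-0.175,2.2],[0,0,0,-0.175,2.2],[0.3,-3,0,0,2.2]],
])

```text
time: 13.35
tool_pos: [524.7, -56.3, 229.2]
ee_rot: [0.0, 1.0, 0.019, 0.0]
force: [0.8, 0.7, -1.2]
width: 29.2
finger_force: 49.7
```

Call:
step_arm([
  [[0.4,-4,0,0,2.2],[0.4,-4.5,0,0,2.2],[0.4,-4.5,0,0,2.2],[0.4,-4.5,0,0,2.2],[0.4,-4.5,0,0,2.2],[0.4,-4.2,0,0,2.2],[0.3,-3,0,0,2.2],[0,0,0,0,2.2]],
])

```text
time: 14.35
tool_pos: [539.3, 239.6, 228.7]
ee_rot: [-0.0, 1.0, 0.022, -0.0]
force: [-0.9, 0.4, -1.4]
width: 29.7
finger_force: 49.6
```

```bash
python3 go.py 540.3 237.6 70 2.28
```

```text
t 14.35 pos [539.3 239.6 228.7] phi 2.48 w 29.7 F [-0.9  0.4 -1.4] turn 0.0034
before-turn cm 0.09 0.2 15.87
after-turn cm 0.09 0.2 15.87
```

Call:
step_arm([
  [[0,0,0,0,2.2],[0,0,2,0,2.2],[0,0,3,0,2.2],[0,0,3,0,2.2],[0,0,1.5,0,2.2],[0,0,0,0,2.2],[0,0,0,0,2.2],[0,0,0,0,2.2]],
])

```text
time: 15.35
tool_pos: [540.8, 237.7, 135.6]
ee_rot: [-0.0, 1.0, 0.02, 0.001]
force: [-0.3, -0.6, -0.2]
width: 29.1
finger_force: 49.7
```

```bash
python3 go.py 540.3 237.6 70 2.28
```

```text
t 15.35 pos [540.8 237.7 135.6] phi 2.28 w 29.1 F [-0.3 -0.6 -0.2] turn -0.0
before-turn cm -0.05 0.01 6.56
after-turn cm -0.05 0.01 6.56
```

Call:
step_arm([
  [[0,0,1,0,2.2],[0,0,1,0,2.2],[0,0,1,0,2.2],[0,0,1,0,2.2],[0,0,0,0,2.2],[0,0,0,0,2.2],[0,0,0,0,2.2],[0,0,0,0,2.2]],
])

```text
time: 16.35
tool_pos: [540.2, 237.6, 94.7]
ee_rot: [-0.0, 1.0, 0.02, 0.0]
force: [-0.3, 1.0, -0.4]
width: 29.4
finger_force: 49.7
```

Call:
step_arm([
  [[0,0,0.7,0,2.2],[0,0,0.7,0,2.2],[0,0,0.5,0,2.2],[0,0,0.4,0,2.2],[0,0,0.1,0,2.2],[0,0,0,0,2.2],[0,0,0,0,2.2],[0,0,0,0,2.2]],
])

```text
time: 17.35
tool_pos: [540.1, 237.6, 70.4]
ee_rot: [-0.0, 1.0, 0.02, 0.0]
force: [-1.2, -0.2, -1.5]
width: 29.7
finger_force: 49.8
```

Call:
step_arm([
  [[0,0,0,0,3.2],[0,0,0,0,5],[0,0,0,0,5],[0,0,0,0,5],[0,0,-2,0,5],[0,0,-4,0,5],[0,0,-4,0,5],[0,0,-4,0,5]],
])

```text
time: 18.35
tool_pos: [539.7, 237.5, 211.5]
ee_rot: [0.0, 1.0, 0.02, -0.0]
force: [0.5, 0.4, -0.4]
width: 49.9
finger_force: 0.0
```

Call:
step_arm([
  [[0,0,0,0,5],[0,4,0,0,5],[0,4,0,0,5],[0,4,0,0,5],[0,4,0,0,5],[0,4,0,0,5],[0,4,0,0,5],[0,0,0,0,5]],
])

```text
time: 19.35
tool_pos: [549.1, -4.6, 209.1]
ee_rot: [-0.0, 1.0, 0.018, -0.001]
force: [0.3, 0.3, 0.3]
width: 50.2
finger_force: 0.0
```

Run:
```python
from h import *
im,W=cloud('top'); im2,V=cloud('side'); cv2.imwrite('pics/e.png',np.hstack([cv2.resize(im[120:216,70:210],(400,274)),cv2.resize(im2[120:312,60:260],(400,274))]))
R=np.deg2rad(2.28)
for n,S in(('top',W),('side',V)):
  d=S[...,:2]-[539.8,249.6]; x=d[...,0]*np.cos(R)+d[...,1]*np.sin(R); y=-d[...,0]*np.sin(R)+d[...,1]*np.cos(R); z=S[...,2]
  for yc in(-12,-81):
    m=(abs(x)<48)&(abs(y-yc)<30)&(z>(95 if n=='top' else 60))&(z<125)
    print(n,yc,m.sum(),[(q[m].min().round(1),q[m].max().round(1)) for q in(x,y,z)],np.median(z[m]) if n=='top' else '')
print(ctrl.get_obs()['tool_pos'],ctrl.get_obs()['force'])
```

```text
top -12 273 [(np.float64(-28.9), np.float64(26.3)), (np.float64(-27.7), np.float64(-0.0)), (np.float64(103.0), np.float64(113.7))] 109.95286972765643Traceback (most recent call last):
  File "<stdin>", line 8, in <module>
    return umr_minimum(a, axis, None, out, keepdims, initial, where)
ValueError: zero-size array to reduction operation minimum which has no identity
```

View pics/e.png

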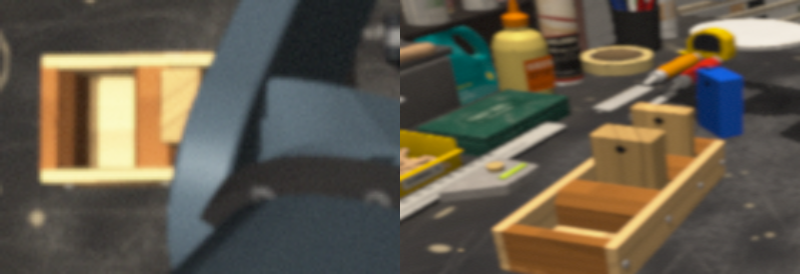

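Both spacers stand upright and seated: the thick one's top is at z≈110 and centred within 2 mm, and the thin one's top also measured about 110 earlier. I'll hand in now.

```bash
python3 -c "
from bench import ctrl; print(ctrl.hand_in())"
```

```text
the job is handed in; nothing more can be done
None
```

I put the 18 mm spacer in the narrowest slot and the 30 mm spacer in the middle one. Both look upright and fully down in the last images, the gripper is clear of them, and I handed the job in at about 19.5 s; no verdict was shown.

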